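# Put the fragile top cup away in the drawer tray

## Robot

A 6-joint arm with a two-finger parallel gripper is mounted at the origin on the work surface. World frame = base frame: x ahead of the robot, y to its left, z up, the work surface at z = 0. Lengths are in m, angles in degrees, forces in N, time in s.
With the tool pointing down it reaches from about 0.375 to 0.75 m from the base axis. Payload 9 kg.
Tool frame: the origin (TCP) lies where the fingers leave the gripper's body, on its centre line; the fingertips stand 73 mm ahead of it and the grasp point (between the pads) lies 54 mm ahead of it (robot.tip_reach is the distance from the TCP to the fingertips, in m); z points along the fingers, y is the line along which they close (so a half turn about z gives the same grasp; the last joint's range is limited). The gripper opens to 85 mm and grips with 20 to 120 N. Pads are 22 mm wide; open, the fingers measure 114 mm over their backs; the gripper's body (76 mm by 85 mm) begins 54 mm behind the grasp point. The pads swing forward as they close: fully open they stand 13 mm farther back than shut.
Start: joints at [61.496, 5.964, 5.575, 89.605, 0, 77.527], TCP at [0.166, 0.577, 0.304] pointing down, gripper open.
Joint ranges: [-171.21, 171.21], [-48.23, 106.86], [-62.78, 66.21], [-105.2, 120.99], [-86.42, 89.51], [-180, 180]. Speed limits (degrees/s): [127.2, 127.2, 147.25, 180, 180, 180].

## Interface

Orientations are given as [roll, pitch, yaw] about the fixed x, y, z axes, in that order (R = Rz(yaw) Ry(pitch) Rx(roll)).
In Python, from plant import robot gives the robot as it stands. Calls block until the motion is done:
- robot.move_pose(position, orientation): joint-space move of the TCP to a pose.
- robot.line_to(position, vel=0.15, rotation=None, guard=None): straight line of the TCP; rotation=None keeps the orientation; vel is the mean speed in m/s. With guard (N) it stops when the force on the tool has changed by that much, and returns True; else False.
- robot.goto_joints(angles): joint-space move.
- robot.set_gripper(opening): finger opening in m; the grip force is fixed at half the most; returns when the fingers have stopped.
- robot.pause(seconds).
- robot.ik(position, orientation): joint angles nearest the present ones, or None.
- robot.observe(): the state.
- robot.grab_frame(name): name is "scene" or "top" or "wrist"; returns the picture (480x640x3 uint8, blue, green, red); there is no depth.
- robot.get_calibration(name): a dict with "vertical_fov" (degrees; the focal length in pixels is half the picture's height over the tangent of half this angle, whatever the lens; pixels are square), "cx", "cy" (the principal point, pixels), "k1" (the pictures are not rectified: a ray, as slopes to the right and down, at radius r is drawn at 1 + k1 r^2 times it, then the intrinsics apply), "rvec" (rotation vector, rad) and "tvec" (3), from world to camera coordinates, as OpenCV has them. Camera axes: x right, y down, z forward; pixel columns grow to the right and rows downward; lengths in m; the calibration is good to about 2 mm. A picture is of the moment at which its call begins: read the wrist's pose just before it. get_calibration takes no time and is no camera call; for the wrist camera it gives the pose at the moment of the call.
A pose or a line that the arm cannot do raises robot.IKError and nothing moves.
- robot.job_done(): hands the job in; it is judged then, once.
The state is a dict: "time": time; "q": joint angles; "qvel": joint speeds; "joint_torque": joint torques, N m; "tool_pos": TCP position; "tcp_rot": TCP orientation; "ft_force": force on the tool from outside, world axes, zero at the start; "torque": the same for the moment, N m; "gripper_width": finger opening in m; "gripper_force": force on a finger pad.
Only numpy, scipy, OpenCV 4.12 (cv2) and the standard library are available. Lean on these libraries where they do the work, as an engineer would, in place of code of your own. Each camera call takes 0.05 s, during which the arm holds its last target. There are 200 camera calls.

## Task

Slide the upper tray of the drawer unit most of the way out, then lift the blue cup straight off the top of the pile and stand it upright on the floor of the open tray; leave the tray open. The cup is thin and cracks easily: grip it with no more than 15 N, and set it down softly, without dropping or knocking it. Leave the other two cups standing piled where they are, and do not disturb anything else.

Things in the scene. Friction and masses are not known exactly. Their poses are not given: they have to be found in the camera images.
- cup_top: fragile blue glazed cup, top of a pile of three equal stacking cups. Round, straight wall of 64 mm outer diameter, 4 mm thick, open on top, 72 mm tall in all; the lowest 12 mm is a foot of 51 mm diameter that sits loosely in the mouth of the cup below. About 0.2 kg. Cracks if gripped with more than about 15 N. Origin: centre of its underside, z up its axis
- cup_mid: white cup, same shape, middle of the pile; 60 mm higher than the base cup and 60 mm lower than the top one. Loose; stays. Origin: centre of its underside
- cup_base: terracotta-coloured cup, same shape, bottom of the pile, standing on the table. Loose; stays. Origin: centre of its underside
- unit_drawer0 (a joint): how far the upper tray of the wooden drawer unit is slid out, m: 0 is shut, 0.150 the stop. It slides to the unit's front, with light friction. The unit is 220 mm deep, 240 wide, 140 high and fixed to the table
- unit_drawer0_handle (a point): middle of the upper tray's bar handle: a horizontal steel bar, 10 mm thick and 120 mm long, 50 mm out from the tray's front panel, 37 mm below the unit's top. Axes: -x the way the tray slides out, y along the bar, z up. Moves with the tray
- tray_spot (a point): on the upper tray's floor surface, 80 mm above the table, midway across, 60 mm behind the front panel's inner face; axes as the handle's; moves with the tray. Inside 175 mm (x) by 198 mm (y); side walls rise 38 mm, the front panel 48 mm above this floor. With the tray out by d the open part reaches from x = -0.060 to x = d - 0.066; the rest is under the unit's top
- unit: the wooden drawer unit with an upper tray and a lower one that stays shut, fixed. Origin: centre of its underside, -x its front
- vase: white ceramic vase, 92 mm wide, 155 mm tall, loose bystander. Origin: centre of its underside
- bottle_a: blue bottle with white twist cap, no label, 64 mm diameter, 175 mm tall, loose bystander. Origin: centre of its underside
- bottle_b: blue bottle with white twist cap and paper label, 64 mm diameter, 175 mm tall, loose bystander. Origin: centre of its underside
- dustpan: steel dustpan, pan 200 x 190 mm, 45 mm high, black handle 120 mm to its -x, loose bystander on the robot's left. Origin: centre of the pan's underside
Mind the look-alikes: they are no part of the job. Of the things like the cup_top, leave any that is green; of the rest the smaller one is meant.

How it is judged (in metres and radians):
On the way, in this order (a step that is already met when the one before it is completed fails the run):
1. the upper tray is slid out by more than 90 mm, the cup still on the pile (value of joint unit_drawer0 above 0.09 m and distance of cup_top from where it was at the start of the episode below 0.015 m), for 0.1 s.
2. the blue cup is held by the fingers, its foot clear of the pile (z of cup_top in the frame of cup_mid above 0.08 m and contact force between cup_top and the fingers above 0.3 N and contact force between cup_top and cup_mid below 0.01 N), for 0.1 s.
At the end, for the whole second after the job is handed in: The blue cup stands upright (within 0.1 rad) and still on the floor of the upper tray (underside within 6 mm of the floor's height), the tray is out by more than 85 mm, and the other two cups are still piled upright, each within 20 mm of its first place (x of cup_top in the frame of tray_spot between -0.045 and 0.09 m and y of cup_top in the frame of tray_spot between -0.085 and 0.085 m and z of cup_top in the frame of tray_spot between -0.006 and 0.006 m and angle between each of cup_top, cup_mid, cup_base's own z axis and vertical below 0.1 rad and linear speed of cup_top below 0.02 m/s and value of joint unit_drawer0 above 0.085 m and distance of each of cup_mid, cup_base from where it was at the start of the episode below 0.02 m); the robot touches nothing.
It fails at once if the blue cup is pressed by the two fingers with more than 40 N in all (20 N each) (contact force between cup_top and the fingers above 40 N).
It fails at once if the blue cup is dropped on or knocked against the tray, the unit, the cups below or another thing with more than 30 N (contact force between cup_top and unit above 30 N or contact force between cup_top and cup_mid above 30 N or contact force between cup_top and vase above 30 N or contact force between cup_top and bottle_a above 30 N or contact force between cup_top and bottle_b above 30 N or contact force between cup_top and dustpan above 30 N).
It fails at once if the blue cup, lifted off the pile, is let go of while more than 12 mm above the height of the tray's floor (contact force between cup_top and the fingers below 0.05 N and z of cup_top in the frame of cup_mid above 0.08 m and z of cup_top in the frame of tray_spot above 0.012 m).
It fails at once if one of the other cups is tipped or shoved by more than 30 mm (angle between any of cup_mid, cup_base's own z axis and vertical above 0.3 rad or distance of any of cup_mid, cup_base from where it was at the start of the episode above 0.03 m).
It fails at once if a bottle, the vase or the dustpan is moved by more than 25 mm or a bottle or the vase is tipped over (distance of any of vase, bottle_a, bottle_b, dustpan from where it was at the start of the episode above 0.025 m or angle between any of vase, bottle_a, bottle_b's own z axis and vertical above 0.3 rad).
It also fails if it takes over 70 s, if anything falls off the work surface, if the arm or the gripper's body presses on something with over 40 N, if the wrist force passes 120 N, or if a joint passes its speed limit or range.

## Working session

There is one attempt and no reset: what is moved stays moved. The work goes in short steps, each a Python script; the robot and the scene stay as the last script left them, time stands still between calls to the robot, and variables do not carry over. Pictures are saved under pics/ and viewed, at most 10 in all, crops included, and the job is handed in when it is done.

```bash
mkdir -p pics; ls -la
cat > h.py <<'E'
import numpy as np, cv2
from plant import robot
def K(c):
    f=240/np.tan(np.radians(c["vertical_fov"])/2)
    return f,c["cx"],c["cy"],c["k1"],cv2.Rodrigues(np.array(c["rvec"],float))[0],np.array(c["tvec"],float).ravel()
def ray(c,u,v):
    f,cx,cy,k1,R,t=K(c); d=np.array([(u-cx)/f,(v-cy)/f]); s=d.copy()
    for _ in range(30): s=d/(1+k1*(s@s))
    return -R.T@t, R.T@np.array([s[0],s[1],1.])
def on_z(c,u,v,z):
    o,d=ray(c,u,v); return o+d*(z-o[2])/d[2]
def proj(c,p):
    f,cx,cy,k1,R,t=K(c); q=R@np.array(p)+t; s=q[:2]/q[2]; s=s*(1+k1*(s@s)); return f*s+[cx,cy]
E
python3 - <<'E'
from h import *
print(robot.observe())
ims=[]
for n in("scene","top"):
    im=robot.grab_frame(n); cv2.imwrite(f"pics/{n}0.png",im); c=robot.get_calibration(n); print(n,c, ray(c,320,240))
E
```

```text
total 12
drwxr-xr-x  3 agent agent 4096 Nov 30 01:04 .
drwxr-xr-x 23 root  root  4096 Nov 30 01:04 ..
drwxr-xr-x  2 agent agent 4096 Nov 30 01:04 pics
{'time': 0.0, 'q': array([ 6.14942156e+01,  5.99767985e+00,  5.52772113e+00,  8.96055602e+01,
       -1.20198585e-04,  7.75274292e+01]), 'qvel': array([ 0.09173102, -0.06722503, -0.03266883, -0.10330773,  0.01132649,
       -0.0657651 ]), 'joint_torque': array([-6.50591865e-04, -5.56937099e+01,  5.03644180e+01,  1.72894809e-02,
       -3.05014346e-04, -2.93332590e-06]), 'tool_pos': array([0.16558336, 0.57644941, 0.30313822]), 'tcp_rot': array([-1.79926237e+02, -1.61926229e-02,  1.63966776e+02]), 'ft_force': array([-0.22081769,  0.7513866 ,  0.03566674]), 'torque': array([-0.03017319, -0.03014831,  0.00392429]), 'gripper_force': 0.0, 'gripper_width': 0.08554175516394817}
scene {'vertical_fov': 48.450774490097714, 'cx': 318.49153449231034, 'cy': 244.30118521294511, 'k1': -0.09704285037758364, 'rvec': array([ 2.31319724,  0.69941734, -0.27789972]), 'tvec': array([-0.48801234, -0.12610717,  1.35006654])} (array([ 0.96784414, -0.56427762,  0.90642552]), array([-0.37922681,  0.56790211, -0.73058007]))
top {'vertical_fov': 47.632297785879686, 'cx': 321.2757972695956, 'cy': 244.24169086110598, 'k1': -0.15749547433967953, 'rvec': array([ 2.09844121, -2.09462262,  0.24514711]), 'tvec': array([0.08205989, 0.57699439, 1.31565067])} (array([0.25564903, 0.08077043, 1.41375837]), array([ 0.23972692,  0.00405044, -0.97086609]))
```

View pics/scene0.png

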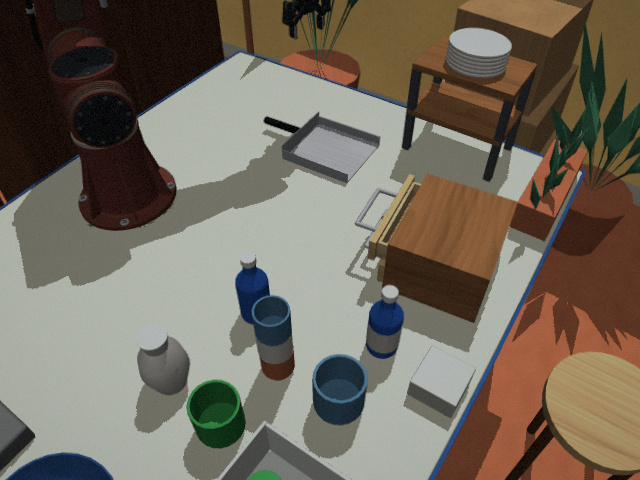

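View pics/top0.png

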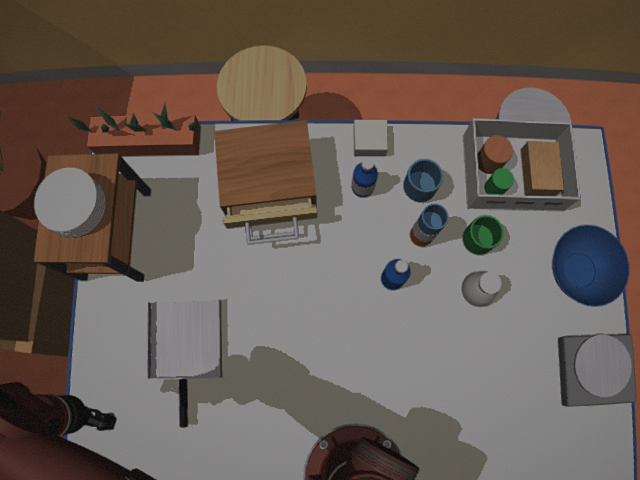

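The upper blue candidates are: the pile top (scene 272,312 / top 432,218), a lone wider blue cup (scene 340,385 / top 423,180), and a green cup (scene 217,410 / top 484,235). There are also two blue bottles and a blue bowl. The pile-top one is the smaller non-green one. Next I take a close crop and measurements.

Run:
```python
from h import *
t=cv2.imread("pics/top0.png"); s=cv2.imread("pics/scene0.png")
def crop(im,x,y,w,h): return cv2.resize(im[y:y+h,x:x+w],(400,300),interpolation=cv2.INTER_CUBIC)
a=np.vstack([np.hstack([crop(t,200,160,133,100),crop(t,380,160,133,100)]),np.hstack([crop(s,350,170,133,100),crop(s,220,285,133,100)])])
cv2.imwrite("pics/crop1.png",a)
```

```text
(no output)
```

View pics/crop1.png

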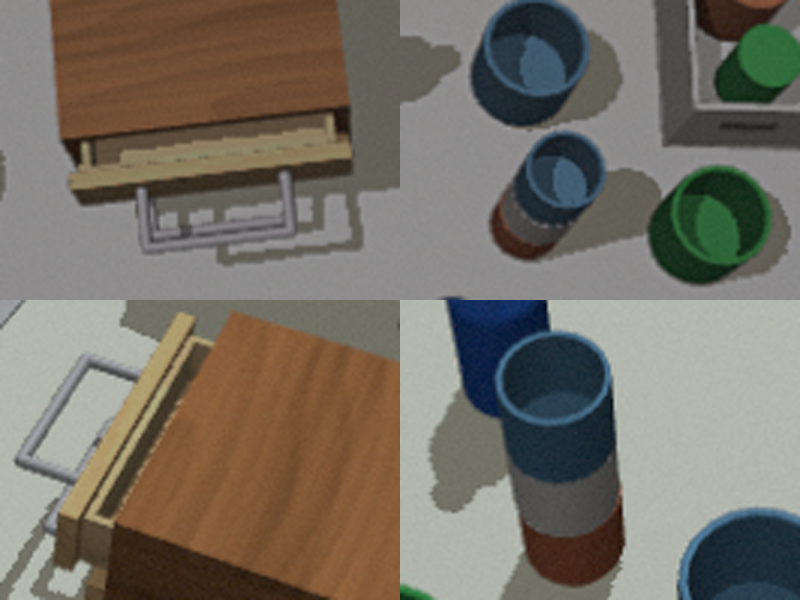

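Run:
```python
from h import *
np.set_printoptions(precision=4,suppress=True)
ct=robot.get_calibration("top"); cs=robot.get_calibration("scene")
def tri(a,b):
    o1,d1=ray(ct,*a);o2,d2=ray(cs,*b)
    d1/=np.linalg.norm(d1);d2/=np.linalg.norm(d2)
    s=np.linalg.lstsq(np.c_[d1,-d2],o2-o1,rcond=None)[0]; p,q=o1+s[0]*d1,o2+s[1]*d2
    return (p+q)/2,np.linalg.norm(p-q)
k=3.0075
T=lambda x,y:(200+x/k,160+y/k); TC=lambda x,y:(380+(x-400)/k,160+y/k)
S=lambda x,y:(350+x/k,170+(y-300)/k); SC=lambda x,y:(220+(x-400)/k,285+(y-300)/k)
print("rim top",on_z(ct,*TC(566,171),.192),"scene",on_z(cs,*SC(554,378),.192),"tri",tri(TC(566,171),SC(554,378)))
print("rim diam top",on_z(ct,*TC(527,171),.192)-on_z(ct,*TC(606,171),.192))
b=[T(146,246),T(294,232)]; sb=[S(88,360),S(20,462)]
for p,q in zip(b,sb): print("bar",on_z(ct,*p,.103),on_z(cs,*q,.103),tri(p,q))
for n,p in dict(fl=T(62,138),fr=T(350,106),bl=(216,141),br=(307,122)).items(): print(n,on_z(ct,*p,.14))
for n,p in dict(fl=S(235,312),fr=S(118,524)).items(): print("scene",n,on_z(cs,*p,.14))
# bystanders: bottle caps, vase, big cup, green cup
for n,p,z in [("a",(402,267),.175),("b",(366,169),.175),("vase",(490,283),.155)]: print(n,on_z(ct,*p,z))
for n,p in [("a",(249,259)),("b",(390,293)),("vase",(152,340))]: print(n,on_z(cs,*p,.165))
print("big",on_z(ct,426,177,.08),"green",on_z(ct,487,233,.08))
```

```text
rim top [ 0.614  -0.1853  0.192 ] scene [ 0.6184 -0.1853  0.192 ] tri (array([ 0.6159, -0.1848,  0.189 ]), np.float64(0.0030340780259778943))
rim diam top [-0.0003  0.0628  0.    ]
bar [0.5744 0.2641 0.103 ] [0.5767 0.2634 0.103 ] (array([0.5754, 0.2647, 0.1011]), np.float64(0.001300046015757376))
bar [0.5865 0.1416 0.103 ] [0.5897 0.1422 0.103 ] (array([0.588 , 0.1425, 0.1013]), np.float64(0.0027298992053615334))
fl [0.6565 0.3314 0.14  ]
fr [0.6838 0.0953 0.14  ]
bl [0.8304 0.3525 0.14  ]
br [0.8822 0.1203 0.14  ]
scene fl [0.6596 0.333  0.14  ]
scene fr [0.6894 0.0962 0.14  ]
a [ 0.4972 -0.1051  0.175 ]
b [ 0.7396 -0.0255  0.175 ]
vase [ 0.462  -0.3184  0.155 ]
a [ 0.5003 -0.1003  0.165 ]
b [ 0.7549 -0.0259  0.165 ]
vase [ 0.4775 -0.3272  0.165 ]
big [ 0.7556 -0.191   0.08  ] green [ 0.6044 -0.3432  0.08  ]
```

Run:
```python
from h import *
np.set_printoptions(precision=4,suppress=True)
R=[180,0,96.5]
h=np.array([.5817,.2032])
for y in(96.5,-83.5): print(y,robot.ik([*h,.30],[180,0,y]))
robot.set_gripper(.04)
robot.move_pose([*h,.30],R)
print(robot.line_to([*h,.157],vel=.1,guard=8))
o=robot.observe(); print(o["time"],o["tool_pos"],o["tcp_rot"],o["ft_force"],o["gripper_width"])
for w in (.02,.014,.0115,.0105,.010,.0095,.009,.0085):
    robot.set_gripper(w); robot.pause(.15); o=robot.observe(); print(w,o["gripper_width"],o["gripper_force"],o["ft_force"],o["time"])
    if o["gripper_force"]>20: break
cv2.imwrite("pics/grip1.png",robot.grab_frame("scene"))
```

```text
96.5 [ 7.1136  8.7802  8.2029 89.4226  0.     90.6136]
-83.5 [  7.1136   8.7802   8.2029  89.4226   0.     -89.3864]
False
4.2083 [0.5821 0.2033 0.1578] [179.9317  -0.0001  96.5011] [-0.5749 -0.1937 -0.0428] 0.040223639331248284
0.02 0.020214596706955607 0.0 [-0.4366  0.1493  0.1202] 4.6917
0.014 0.013839695028768119 0.0 [0.3589 0.3291 0.7439] 5.075
0.0115 0.011657294719460465 0.35489517264068127 [-0.9222 -0.2342  0.0436] 5.4417
0.0105 0.010444672432273245 0.3466319013386965 [-0.8087 -0.1195 -0.0499] 5.8083
0.01 0.009934543343492874 0.6723666423931718 [-0.8637  0.0168  0.414 ] 6.175
0.0095 0.009779219086977207 6.620108708739281 [-0.8113 -0.0456  0.2449] 6.5417
0.009 0.009458796788967851 14.658447057008743 [-1.0848 -0.401  -0.1139] 6.9083
0.0085 0.009376805013571484 23.384779393672943 [-1.333  -0.0272  0.0413] 7.275
```

View pics/grip1.png

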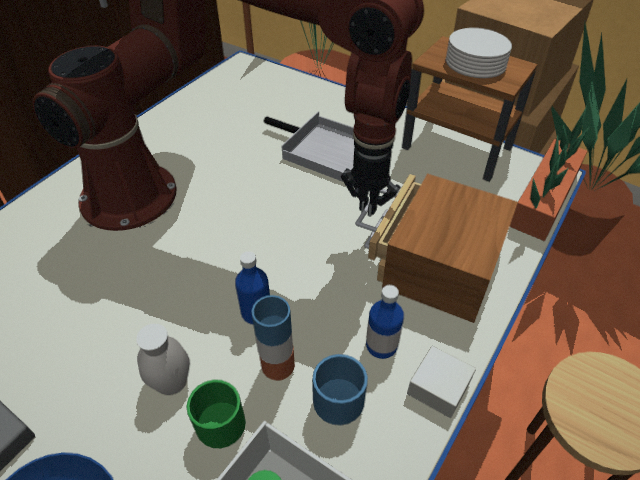

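The fingers hold the bar at scene (370,210), and grip force rises about 17 N per mm of commanded squeeze, so a light grip is possible. Now I pull the tray.

Run:
```python
from h import *
np.set_printoptions(precision=4,suppress=True)
robot.set_gripper(.0105)
p=robot.observe()["tool_pos"]; a=np.radians(6.5); d=np.array([-np.cos(a),-np.sin(a),0])
print(robot.line_to(p+.105*d,vel=.07,guard=25)); o=robot.observe(); print(o["tool_pos"],o["ft_force"],o["time"])
robot.pause(.2); robot.set_gripper(.04)
p=robot.observe()["tool_pos"]; robot.line_to([p[0],p[1],.30],vel=.15)
robot.move_pose([.45,-.02,.36],[180,0,96.5])
o=robot.observe(); print(o["time"],o["q"])
for n in("scene","top"): cv2.imwrite(f"pics/{n}2.png",robot.grab_frame(n))
t=cv2.imread("pics/top2.png"); s=cv2.imread("pics/scene2.png")
def crop(im,x,y,w,h): return cv2.resize(im[y:y+h,x:x+w],(400,300),interpolation=cv2.INTER_CUBIC)
cv2.imwrite("pics/crop2.png",np.vstack([np.hstack([crop(t,200,190,133,100),crop(t,380,160,133,100)]),np.hstack([crop(s,330,170,133,100),crop(s,220,285,133,100)])]))
```

```text
False
[0.4776 0.1913 0.157 ] [-0.3926  0.5318 -0.1625] 9.1917
11.775 [-19.2018 -18.851  -11.7232  97.1733   0.0216  64.3005]
```

View pics/crop2.png

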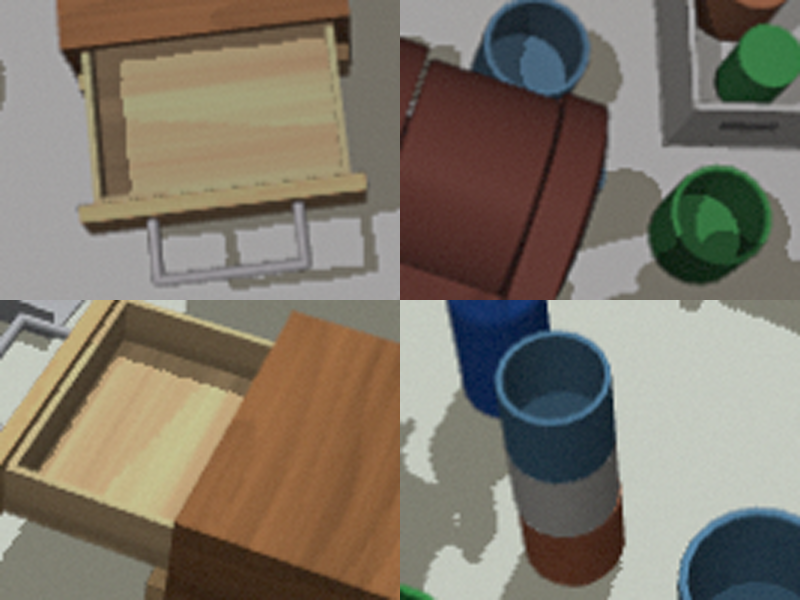

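The tray is wide open (floor visible, bar at top ≈ (277,281)) and the pile is unchanged at scene (271,311). Now I refine the cup centre with the wrist camera.

Run:
```python
from h import *
np.set_printoptions(precision=4,suppress=True)
ct=robot.get_calibration("top")
for p in((200+160/3.0075,190+281/3.0075),(200+305/3.0075,190+266/3.0075)): print("bar",on_z(ct,*p,.103))
for y in(6.5,-173.5): print(robot.ik([.616,-.185,.219],[180,0,y]),robot.ik([.6,.205,.179],[180,0,y]))
robot.set_gripper(.085)
robot.move_pose([.616,-.185,.36],[180,0,6.5]); robot.pause(.3)
c=robot.get_calibration("wrist"); im=robot.grab_frame("wrist"); cv2.imwrite("pics/w1.png",im)
import json; json.dump({k:np.asarray(v).tolist() for k,v in c.items()},open("w1.json","w"))
print(robot.observe()["tool_pos"],proj(c,[.616,-.185,.192]),robot.observe()["time"])
```

```text
bar [0.4697 0.2493 0.103 ]
bar [0.4825 0.1314 0.103 ]
[-28.3409  13.5146   5.0876  81.573    0.     145.1591] [   7.0693   12.6259   -0.0963   77.2778    0.     -179.4307]
[-28.3409  13.5146   5.0876  81.573    0.     -34.8409] [ 7.0693 12.6259 -0.0963 77.2778  0.      0.5693]
[ 0.6159 -0.1847  0.3603] [320.5032 229.438 ] 14.0167
```

View pics/w1.png

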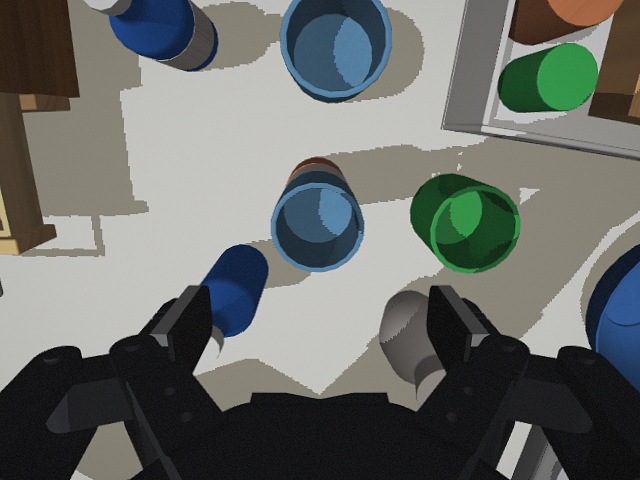

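Run:
```python
from h import *
import json
from scipy.optimize import least_squares
np.set_printoptions(precision=4,suppress=True)
c=json.load(open("w1.json")); im=cv2.imread("pics/w1.png"); print("cam",ray(c,320,240)[0])
hsv=cv2.cvtColor(im,cv2.COLOR_BGR2HSV); m=cv2.inRange(hsv,(95,60,40),(125,255,255)); m[:150]=0;m[:,:265]=0;m[:,380:]=0;m[285:]=0
m=cv2.morphologyEx(m,cv2.MORPH_OPEN,np.ones((3,3)))
n=max(cv2.findContours(m,0,1)[0],key=cv2.contourArea)[:,0]; x,y,w,h=cv2.boundingRect(n); print(x,y,w,h)
P=np.array([on_z(c,u,v,.192)[:2] for u,v in n if v>y+h-w/2 and v>215])
r=least_squares(lambda p:np.hypot(*(P-p[:2]).T)-p[2],[.616,-.185,.032],loss="soft_l1",f_scale=.0005)
print(r.x,np.abs(r.fun).max(),len(P), proj(c,[*r.x[:2],.192]))
```

```text
cam [ 0.6856 -0.1761  0.4307]
271 171 93 101
[ 0.6162 -0.1824  0.031 ] 0.0005160924212149337 132 [316.7836 228.6934]
```

Run:
```python
from h import *
np.set_printoptions(precision=3,suppress=True)
R=[180,0,-173.5]; c=[.616,-.1835]
robot.move_pose([*c,.36],R)
print(robot.line_to([*c,.219],vel=.1,guard=6)); robot.pause(.2)
o=robot.observe(); print(o["time"],o["tool_pos"],o["ft_force"])
w=.072
while w>.0620:
    robot.set_gripper(w); robot.pause(.1); o=robot.observe(); print(round(w,4),o["gripper_width"],o["gripper_force"],o["ft_force"])
    if o["gripper_force"]>5: break
    w-= .002 if w>.0681 else .001 if w>.0651 else .0003
o=robot.observe(); print(o["time"],o["tool_pos"])
cv2.imwrite("pics/scene3.png",cv2.resize(robot.grab_frame("scene")[200:440,160:480],(640,480)))
```

```text
False
18.425 [ 0.616 -0.184  0.219] [-0.533 -0.695 -0.679]
0.072 0.0719208826089594 0.0 [ 1.107  0.331 -0.4  ]
0.07 0.07029921819233952 0.0 [-0.346 -0.872 -0.418]
0.068 0.06786843066542897 0.0 [ 0.24  -0.461  0.325]
0.067 0.06691730047165109 0.0 [ 0.204 -0.283  0.204]
0.066 0.06590672451744087 0.0 [-0.641  0.199 -0.534]
0.065 0.0651195378209513 0.0 [ 0.694  0.506 -0.192]
0.0647 0.06498175118039755 0.15940153520205058 [-0.551 -0.195  0.547]
0.0644 0.06439750102374685 0.3857758479716722 [-0.129  1.055 -0.337]
0.0641 0.06409139316167071 3.856054984498769 [0.207 1.111 1.094]
0.0638 0.06432008418394589 9.878306854516268 [-1.217  1.48   2.55 ]
21.6667 [ 0.616 -0.183  0.219]
```

View pics/scene3.png

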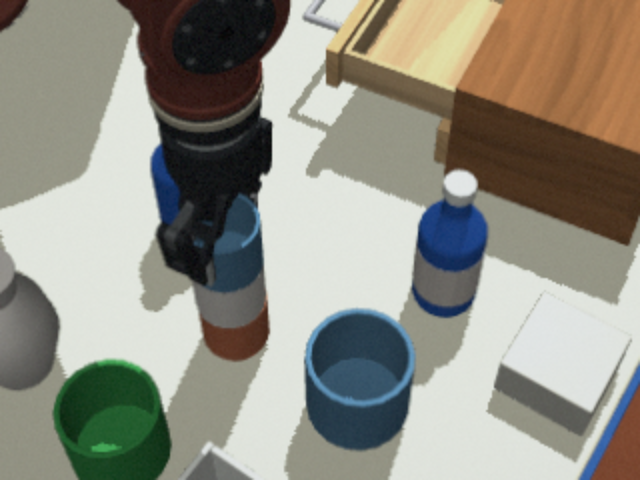

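The fingers straddle the blue cup (crop 230,240) at about 10 N. Now lift and check.

Run:
```python
from h import *
np.set_printoptions(precision=3,suppress=True)
def st():
    o=robot.observe(); print(round(o["time"],2),o["tool_pos"],o["gripper_width"],o["gripper_force"],o["ft_force"]); return o
p=st()["tool_pos"]
robot.line_to([p[0],p[1],p[2]+.03],vel=.04); robot.pause(.3); st()
robot.line_to([p[0],p[1],p[2]+.12],vel=.08); robot.pause(.3); st()
cv2.imwrite("pics/scene4.png",cv2.resize(robot.grab_frame("scene")[150:390,160:480],(640,480)))
```

```text
21.72 [ 0.616 -0.183  0.219] 0.06395601387847082 9.886130257509649 [-0.557  1.869  2.533]
22.92 [ 0.616 -0.183  0.249] 0.06380716346832695 9.955195260699838 [ 1.146 -0.145 -2.95 ]
24.49 [ 0.616 -0.183  0.339] 0.06370888179531924 9.956964603625238 [-0.686  0.19  -2.697]
```

View pics/scene4.png

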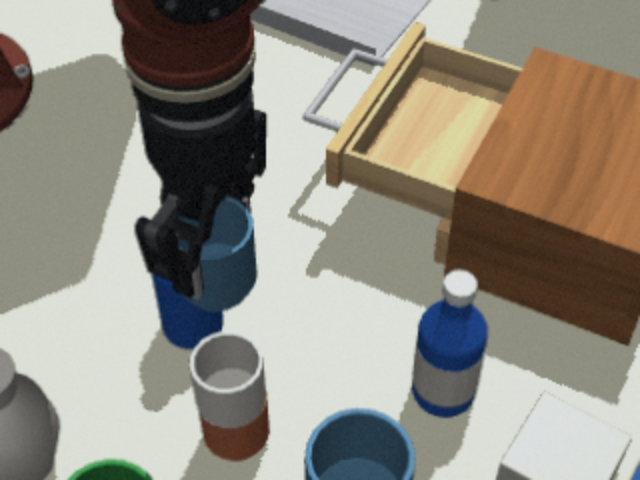

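Run:
```python
from h import *
np.set_printoptions(precision=3,suppress=True)
def st():
    o=robot.observe(); print(round(o["time"],2),o["tool_pos"],o["gripper_width"],o["gripper_force"],o["ft_force"]); return o
robot.line_to([.602,.205,.339],vel=.13); robot.pause(.2); st()
robot.line_to([.602,.205,.190],vel=.08); robot.pause(.4); st()
z=.190
while z>.174:
    z-=.001; hit=robot.line_to([.602,.205,z],vel=.01,guard=3)
    f=np.mean([(robot.pause(.02),robot.observe()["ft_force"][2])[1] for _ in range(5)]); print(round(z,4),hit,f)
    if f>-.5: break
st()
cv2.imwrite("pics/scene5.png",cv2.resize(robot.grab_frame("scene")[120:360,280:600],(640,480)))
```

```text
27.88 [0.602 0.205 0.339] 0.06383678794350484 9.956075605005026 [ 0.599 -0.456 -2.34 ]
30.29 [0.602 0.205 0.19 ] 0.06387216357046317 9.953351297881454 [-0.416 -0.304 -2.777]
0.189 False -2.786467622146042
0.188 False -2.7802580359672127
0.187 False -2.834426702824745
0.186 False -2.193682485849688
0.185 False -2.6658992863785698
0.184 False -2.53065669256774
0.183 False -2.9728219284946755
0.182 False -2.670409906748342
0.181 False -2.7789257532578935
0.18 False -3.0738790977147055
0.179 False -1.2264069174598617
0.178 False 5.6901744691632645
34.29 [0.603 0.205 0.179] 0.06390961568768345 10.3870392520912 [0.422 0.517 6.404]
```

View pics/scene5.png

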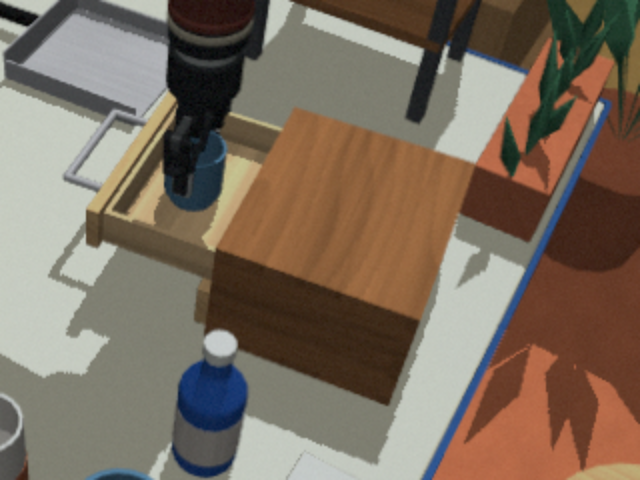

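The cup stands in the tray (crop 195,175), with contact at the expected height. Release and check.

Run:
```python
from h import *
np.set_printoptions(precision=3,suppress=True)
robot.line_to([.602,.205,.1787],vel=.01)
for w in(.0641,.0646,.066,.070,.078,.085): robot.set_gripper(w)
robot.pause(.2); o=robot.observe(); print(o["time"],o["gripper_force"],o["ft_force"])
robot.line_to([.602,.205,.34],vel=.08)
robot.move_pose([.42,0,.36],[180,0,-173.5]); robot.pause(.3); print(robot.observe()["time"])
s=robot.grab_frame("scene"); cv2.imwrite("pics/scene6.png",s)
def crop(im,x,y,w,h): return cv2.resize(im[y:y+h,x:x+w],(400,300),interpolation=cv2.INTER_CUBIC)
cv2.imwrite("pics/crop6.png",np.hstack([crop(s,330,160,133,100),crop(s,220,285,133,100)]))
```

```text
36.15 0.0 [ 0.098 -0.348  0.583]
39.6833
```

View pics/crop6.png

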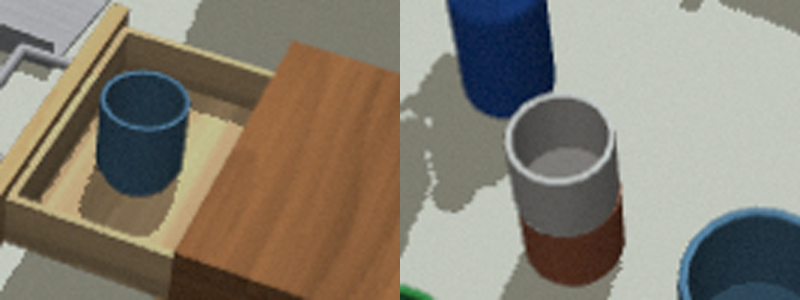

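The cup stands upright on the tray floor (crop 143,130), and the white and terracotta cups are still piled. Handing in.

```bash
python3 -c "
from plant import robot
print(robot.job_done())"
```

```text
the job is handed in; nothing more can be done
None
```

The job is handed in: the blue cup stands upright on the floor of the open upper tray, gripped at about 10 N and set down softly, with the other two cups still piled in place; the run took about 40 s, and no verdict was returned.

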